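Press a freshly cased book

ROBOT

A 6-joint arm with a two-finger parallel gripper is mounted at the origin on the work surface. World frame = base frame: x ahead of the robot, y to its left, z up, the work surface at z = 0. Lengths are in mm, angles in rad, forces in N, time in s.
With the tool pointing down it reaches from about 350 to 875 mm from the base axis. Payload 4.2 kg.
Tool frame: the origin (TCP) lies midway between the tips of the shut fingers; the grasp point (between the pads) lies 19 mm behind it (arm.tcp_to_grasp is the distance from the TCP to the grasp point, in mm); z points along the fingers, y is the line along which they close (so a half turn about z gives the same grasp; the last joint's range is limited). The gripper opens to 85 mm and grips with 20 to 120 N. Pads are 22 mm wide; open, the fingers measure 114 mm over their backs; the gripper's body (76 mm by 85 mm) begins 54 mm behind the grasp point. The pads swing forward as they close: fully open they stand 13 mm farther back than shut.
Start: joints at [1.452, 0.385, 0.008, 0, -1.194, -0.259], TCP at [230.515, 580.915, 231.312] pointing down, gripper open.
Joint ranges: [-3.14, 3.14], [-1.21, 2.06], [-1.07, 1.41], [-3.16, 2.05], [-2.99, -0.16], [-3.1, 3.1]. Speed limits (rad/s): [2.79, 2.79, 3.14, 3.14, 3.14, 3.14].

INTERFACE

Orientations are given as a unit quaternion [x, y, z, w].
In Python, from bench import arm gives the robot as it stands.
- The arm moves only by the tool arm_command, never from a script. Its argument "rows" is a list of rows, each a list of 2 entries, a list of its own where there are three numbers: the shift along the tool's x, y, z as a fraction of full scale, then the turn, a rotation vector about the tool's x, y, z as a fraction of full scale. In form: [[[x, y, z], [wx, wy, wz]], ...]. A call has 1 to 5 rows; each row is the pose to reach, as a shift and turn from the pose commanded when the call began, along the tool's axes at that moment, turning the shorter way round; what a row does not reach only later rows make up. Full scale, the value 1, is 0.25 m for a shift and 180 degrees for a turn. A row lasts 1/10 s, in which the tool goes at most 50 mm and 8.59 degrees, less where a joint would pass 70% of its speed; a pose out of reach is approached as far as the arm can. A call with a number of a shift or a turn outside -1 to 1 is refused whole. A call with a gripper value outside its range is refused whole. "grip" is the opening, from 0 (shut) to 1 (fully open), set as the call begins (left out, the last holds). The fingers move at their own pace and stop on an object; the grip force is fixed at half the most. Time passes only in rows, so rows that repeat a pose let the fingers close. It gives the time, the measured TCP pose, the force, the opening and the grip force at its end, in the units of the state.
- arm.read_state(): the state, without advancing time (a new reading comes with each control period).
- arm.get_image(name): name is "scene" or "top" or "wrist"; returns (picture, depth): 420x560x3 uint8, blue, green, red; 420x560 float32, mm along the optical axis (not along the pixel's ray), 0 where there is no reading.
- arm.camera_info(name): a dict with "fx", "fy", "cx", "cy" (pixels), "k1" (the pictures are not rectified: a ray, as slopes to the right and down, at radius r is drawn at 1 + k1 r^2 times it, then the intrinsics apply), "extrinsics" (4x4, takes a point from camera to world coordinates). Camera axes: x right, y down, z forward; pixel columns grow to the right and rows downward; lengths in mm; the calibration is good to about 2 mm. A picture is of the moment at which its call begins: read the wrist's pose just before it. camera_info takes no time and is no camera call; for the wrist camera it gives the pose at the moment of the call.
- arm.job_done(): hands the job in; it is judged then, once.
Trained networks look in the newest picture that a camera, given by its name, has taken for a name from the list of things; names that differ only in an ending like _2 or _b are one class to them, and where a whole thing is asked for, a point or a joint stands for the part that bears it (a point fixed in the world has none). Each returns a list of dicts, best first, with "score" (0 to 1); they miss things now and then, are a little off and sometimes report something else, mostly with a low value. They report only what shows in the picture. A call takes as long as a camera call. They do not tell look-alikes from the thing itself.
- arm.spot_in(camera, query): "position" ([column, row] in pixels, amid what is visible of it).
The state is a dict: "clock": time; "joints": joint angles; "joint_vel": joint speeds; "joint_efforts": joint torques, N m; "position": TCP position; "ee_rot": TCP orientation; "contact_force": force on the tool from outside, world axes, zero at the start; "wrist_torque": the same for the moment, N m; "gripper_width": finger opening in mm; "grasp_force": force on a finger pad.
Only numpy, scipy, OpenCV 4.12 (cv2) and the standard library are available. Lean on these libraries where they do the work, as an engineer would, in place of code of your own. Each camera call takes 0.05 s, during which the arm holds its last target. There are 200 camera calls.

TASK

A freshly cased book lies on the bed of the small screw press, still sticking out at the front. Slide it gently in until its far end sits square against the wooden fence at the back of the bed, then turn the winged hand knob clockwise until the platen bites on the book and the resistance starts to climb sharply, and from that point give it one more quarter turn. Do not ram the book or overtighten the screw, let go of everything at the end, and leave the other things on the desk where they are.

Things in the scene. Friction and masses are not known exactly. Their poses are not given: they have to be found in the camera images.
- press: Small book press, fixed. Origin under its base, below the screw axis; x from its open front to the back, z up. Wooden base 260 x 280 x 22 mm (x -165 to +95). Two 16 mm steel columns at x 0, y -100 and +100, carry a steel crossbar 36 mm deep (x), 236 mm long (y), 108 to 140 mm high; column nuts to 150 mm. The screw with its hand knob goes down through it to the platen.
- bed: Plywood bed board let into the press base, fixed. Origin on its underside below the screw axis, axes as the press. 14 mm thick, 150 mm wide (y), x -160 to +88 mm; its top is 34.5 to 35.5 mm above the desk (varies). At its back stands a dark wooden fence 146 mm long (y), 12 mm high, front face at x = +75 mm.
- book: Hardback book lying flat, loose on the bed: 150 (x) x 110 (y) mm, 21 to 27 mm thick (it gapes, so this varies and is not told), about 0.35 kg. Origin at the centre of its underside, x towards the back of the press. Starts 50 to 72 mm short of the fence, up to 10 mm to the side, up to 0.15 rad askew; against the fence its origin is at x = 0 of the bed. Slides with 1.5 to 3.5 N.
- book_front (a point): Centre of the front end face of the book (the one towards the robot), 12 mm above the bed.
- platen: Dark steel platen, 130 (x) x 150 (y) x 14 mm, with an 8 mm grey felt facing under it; hangs on the screw, slides on the columns, does not turn. Origin at the centre of the underside of the steel. Goes down 12 mm per knob turn. The felt starts 1 to 9 mm above the book's top and packs down under load without springing back; after 7 mm it is solid.
- platen_face (a point): Centre of the underside of the felt facing of the platen, facing down onto the book.
- knob_grip (a point): Grip point of the hand knob, on the screw axis, always 194 mm high. Rubber bar 60 mm (this point's x) x 16 (y) x 26 high; the point is 6 mm below its top; a 28 mm hub under it. Clockwise from above tightens, stays where left. Turns at 0.3 N m; at the bite that jumps by 0.2 N m within 0.3 rad, then rises slowly. The rubber yields 0.25 rad per N m: a new grasp first winds it up.
- glue: White glue bottle, 48 mm across, 130 mm tall, standing beside the press; origin under its centre. Leave alone.
- jar: Glass jar with a steel lid, 60 mm across, 75 mm tall, standing beside the press; origin under its centre. Leave alone.
- tape: Cardboard tape roll, 80 mm across, 20 mm high, lying flat beside the press; origin under its centre. Leave alone.
- brush: Glue brush 130 mm long lying on the left strip of the press base beside the bed. Leave alone.
- eraser: White eraser 42 x 20 x 12 mm lying on the right strip of the press base beside the bed. Leave alone.
There are look-alikes about, which are no part of the job. There is more than one size of the book; the one meant has the size given above.

How it is judged:
By the outcome, as a careful person would: the job done as asked, in the order asked, and still so for the second after the job is handed in, with the robot touching nothing.
It also fails if it takes over 72 s, if anything falls off the work surface, if the arm or the gripper's body presses on something with over 40 N, if the wrist force passes 120 N, or if a joint passes its speed limit or range.

## Working session

There is one attempt and no reset: what is moved stays moved. The work goes in short steps, Python scripts to look and compute and a tool call to move; the robot and the scene stay as the last step left them, time stands still between calls to the robot, and variables do not carry over. Pictures are saved under pics/ and viewed, at most 10 in all, crops included, and the job is handed in when it is done.

Besides the shell and the picture viewer there is one more tool, called after "Emit:" as name([rows], argument=value, ...), one row to a line, values as JSON. arm_command: Moves the arm, as the interface text tells. Shift numbers are shares of 0.25 m and turn numbers shares of 180 degrees, none past 1 either way. Its arguments: {"type":"object","properties":{"rows":{"type":"array","items":{"type":"array"}},"grip":{"type":"number"}},"required":["rows"]}

```bash
ls; mkdir -p pics; cat > h.py <<'E'
import numpy as np, cv2
from bench import arm
from scipy.spatial.transform import Rotation as R
def grab(n,f=None):
    i=arm.camera_info(n); p,d=arm.get_image(n)
    if f: cv2.imwrite('pics/'+f,p)
    return p,d,i
def cloud(d,i):
    h,w=d.shape; u,v=np.meshgrid(np.arange(w),np.arange(h))
    K=np.array([[i['fx'],0,i['cx']],[0,i['fy'],i['cy']],[0,0,1.]])
    pts=cv2.undistortPoints(np.stack([u,v],-1).reshape(-1,1,2).astype(np.float64),K,np.array([i['k1'],0,0,0.])).reshape(h,w,2)
    P=np.dstack([pts*d[...,None],d]); E=np.array(i['extrinsics'])
    W=P@E[:3,:3].T+E[:3,3]; W[d<=0]=np.nan
    return W
def st():
    s=arm.read_state(); 
    for k in('clock','joints','position','ee_rot','contact_force','wrist_torque','gripper_width'): print(k,np.round(s[k],3))
    return s
E
python3 - <<'E'
from h import *
s=st()
for n in('top','scene'):
    p,d,i=grab(n,n+'1.png'); W=cloud(d,i); np.save(n+'W.npy',W)
    print(n,np.round(i['extrinsics'],2).tolist())
    for q in('press','book','book_front','knob_grip','platen','bed','glue','jar','tape'):
        for r in arm.spot_in(n,q)[:3]:
            c,rr=np.round(r['position']).astype(int); print(q,round(r['score'],2),c,rr,np.round(W[min(rr,419),min(c,559)]))
E
```

```text
pics
clock 0.0
joints [ 1.452  0.386  0.007 -0.    -1.194 -0.259]
position [230.323 580.382 230.207]
ee_rot [ 0.982 -0.188 -0.     0.001]
contact_force [ 0.067 -0.538 -0.041]
wrist_torque [-0.024  0.024 -0.023]
gripper_width 85.176
top [[0.02, -0.99, 0.16, 400.06], [-1.0, -0.02, -0.0, 37.29], [0.0, -0.16, -0.99, 1210.36], [0.0, 0.0, 0.0, 1.0]]
press 0.72 307 190 [623. -28.  86.]
press 0.56 336 232 [541. -96.  30.]
book 0.77 134 264 [463. 343.  35.]
book 0.7 408 189 [ 631. -245.   77.]
book 0.65 295 322 [345.  -8.  20.]
book_front 0.91 293 230 [540.  -0.  62.]
book_front 0.83 136 270 [450. 338.  34.]
book_front 0.76 296 321 [347. -10.  19.]
knob_grip 0.78 305 169 [642. -17. 200.]
platen 0.73 407 188 [ 633. -242.   79.]
platen 0.59 303 190 [623. -19.  90.]
glue 0.88 224 135 [738. 151.  95.]
jar 0.59 406 188 [ 633. -240.   80.]
tape 0.87 388 244 [ 518. -212.   22.]
tape 0.19 305 168 [643. -17. 204.]
scene [[0.81, 0.31, -0.5, 1100.13], [0.59, -0.44, 0.68, -672.93], [-0.01, -0.84, -0.54, 691.0], [0.0, 0.0, 0.0, 1.0]]
press 0.61 287 252 [653. -70.  83.]
book 0.89 320 170 [483. 316.  32.]
book 0.86 258 221 [518.   7.  58.]
book 0.85 199 218 [355. -19.  15.]
book_front 0.9 254 225 [520. -10.  57.]
book_front 0.84 313 167 [457. 321.  31.]
book_front 0.67 200 218 [358. -19.  16.]
platen 0.77 302 248 [669. -42.  82.]
bed 0.66 307 276 [691. -55.  30.]
glue 0.64 382 225 [757. 132.  71.]
jar 0.92 223 321 [ 666. -271.   73.]
tape 0.89 184 290 [ 490. -204.   -4.]
```

View pics/top1.png

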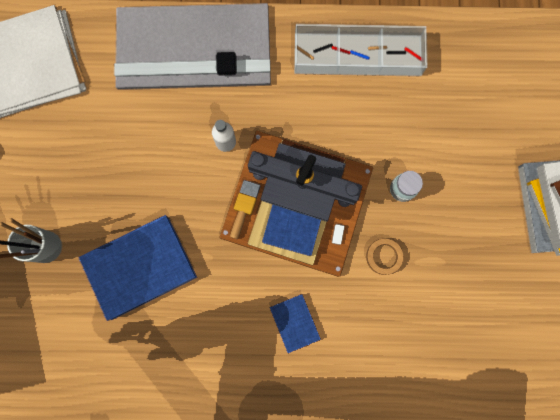

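View pics/scene1.png

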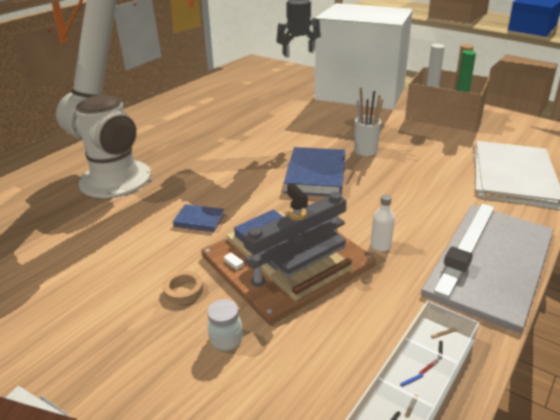

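The top view shows the press at (297,205), yawed clockwise. The target book is in it at (293,230), and the knob bar is at (305,169). The two other blue books, at (136,268) and (296,322), are look-alikes.

```bash
python3 - <<'E'
from h import *
for n in('top','scene'):
    W=np.load(n+'W.npy'); p=cv2.imread(f'pics/{n}1.png').astype(int)
    near=np.hypot(W[...,0]-630,W[...,1]+25)<190
    def rect(m,name):
        P=W[m][:,:2].astype(np.float32); 
        if len(P)<5: print(name,'few');return
        r=cv2.minAreaRect(P); b=cv2.boxPoints(r)
        print(n,name,len(P),'c',np.round(r[0],1),'size',np.round(r[1],1),'ang',round(r[2],1),'z',np.round(np.nanpercentile(W[m][:,2],[5,50,95]),1),'med',np.round(np.median(P,0),1))
    z=W[...,2]
    blue=(p[...,0]>p[...,2]+35)
    rect(near&(z>185)&(z<215),'knob'); rect(near&(z>130)&(z<146),'bar'); rect(near&blue&(z>45)&(z<75)&(W[...,0]<620),'book')
    rect(near&(z>10)&(z<30),'base'); rect(near&(z>74)&(z<100),'platen'); rect(near&(z>31)&(z<42),'bed')
E
```

```text
top knob 262 c [642. -19.] size [15.9 59.6] ang 64.3 z [196.1 200.5 203.7] med [641.3 -18.9]
top bar 1564 c [642.7 -19.5] size [235.3  37.3] ang 73.2 z [135.9 140.9 144.3] med [640.7 -25.6]
top book 1914 c [541.4   3.3] size [108.   83.7] ang 75.6 z [56.8 60.6 64.2] med [540.2   4.1]
top base 4417 c [631.6 -41.7] size [330.9 321.6] ang 73.1 z [19.1 23.1 27.2] med [578.7 -74.4]
top platen 2828 c [643.  -19.3] size [234.2 131.4] ang 73.3 z [82.6 86.6 90.5] med [620.2 -14.5]
top bed 1802 c [609.   -4.2] size [247.7 246.6] ang 73.2 z [32.6 36.9 41.3] med [542.3  64. ]
scene knob 232 c [643.  -21.7] size [16.1 61.7] ang 63.2 z [186.4 196.1 198.7] med [647.  -26.4]
scene bar 1290 c [643.3 -22.4] size [234.7  40.4] ang 73.1 z [131.6 137.5 143.5] med [645.9 -40.8]
scene book 339 c [519.6   4.2] size [106.6  33. ] ang 74.8 z [55.4 57.3 59.2] med [518.2   6.4]
scene base 4207 c [615.4   3.3] size [314.1 263. ] ang 72.9 z [13.7 19.6 26.9] med [ 654.1 -108.7]
scene platen 2437 c [669.8 -29.6] size [237.8  81.2] ang 72.4 z [76.8 83.  89.5] med [670.4 -40.8]
scene bed 1350 c [606.5 -22.7] size [217.7 250. ] ang 71.5 z [31.3 32.8 39.5] med [685.6 -61.5]
```

```bash
cat >> h.py <<'E'
C0=np.array([642.7,-20.5]); YAW=np.radians(-16.8)
def pw(x,y,z,C=C0,yaw=YAW):
    c,s=np.cos(yaw),np.sin(yaw); return np.array([C[0]+c*x-s*y,C[1]+s*x+c*y,z])
def pl(P,C=C0,yaw=YAW):
    c,s=np.cos(yaw),np.sin(yaw); d=np.asarray(P)[...,:2]-C; return np.stack([c*d[...,0]+s*d[...,1],-s*d[...,0]+c*d[...,1]],-1)
def go(P,yaw,s=None):
    s=s or arm.read_state(); r=R.from_quat(s['ee_rot'])
    t=R.from_euler('z',yaw)*R.from_rotvec([np.pi,0,0])
    d=r.inv().apply(np.array(P)-s['position']); w=(r.inv()*t).as_rotvec()
    print('shift',np.round(d/250,4),'turn',np.round(w/np.pi,4),'mm',np.round(d,1)); return d
E
python3 - <<'E'
from h import *
go(pw(-182,-5,231),YAW)
W=np.load('topW.npy'); p=cv2.imread('pics/top1.png').astype(int)
L=pl(W); z=W[...,2]; blue=(p[...,0]>p[...,2]+35)&(abs(L[...,1])<75)&(L[...,0]<-60)&(L[...,0]>-165)&(z>45)&(z<75)
for y in range(-60,55,10):
    m=blue&(abs(L[...,1]-y)<5); 
    if m.sum()>5: print(y,m.sum(),np.round(np.percentile(L[m][:,0],[0,3,98]),1),round(np.median(z[m]),1))
E
```

```text
shift [1.6961e+00 1.7092e+00 1.3000e-03] turn [ 0.     -0.     -0.0269] mm [4.240e+02 4.273e+02 3.000e-01]
-60 100 [-143.3 -141.1  -65.8] 60.4
-50 174 [-144.1 -141.7  -65.4] 60.7
-40 173 [-144.2 -141.8  -66. ] 60.8
-30 175 [-144.7 -141.9  -66.1] 60.6
-20 177 [-144.8 -142.6  -65.7] 60.3
-10 177 [-145.6 -143.2  -65.7] 60.6
0 178 [-145.4 -143.5  -64.9] 60.0
10 179 [-146.2 -143.9  -65.9] 60.3
20 177 [-146.2 -143.9  -65. ] 60.7
30 180 [-147.4 -144.8  -65.7] 61.1
40 179 [-147.6 -145.1  -65.8] 60.8
50 45 [-141.8 -138.3  -65.1] 60.6
```

Emit:
arm_command([
  [[0.14, 0.14, 0], [0, 0, 0]],
  [[0.28, 0.28, 0], [0, 0, 0]],
  [[0.42, 0.42, 0], [0, 0, 0]],
  [[0.56, 0.56, 0], [0, 0, 0]],
  [[0.56, 0.56, 0], [0, 0, 0]],
], grip=0.75)

```text
clock: 1.5
position: [309.9, 394.4, 231.8]
ee_rot: [0.982, -0.19, -0.0, 0.0]
contact_force: [0.6, 0.5, 0.7]
gripper_width: 63.9
grasp_force: 0.0
```

Emit:
arm_command([
  [[0.14, 0.14, 0], [0, 0, 0]],
  [[0.28, 0.28, 0], [0, 0, 0]],
  [[0.42, 0.42, 0], [0, 0, 0]],
  [[0.565, 0.575, 0], [0, 0, 0]],
  [[0.565, 0.575, 0], [0, 0, 0]],
])

```text
clock: 2.0
position: [387.9, 209.6, 231.5]
ee_rot: [0.982, -0.191, -0.0, 0.0]
contact_force: [0.5, -0.1, -0.4]
gripper_width: 64.0
grasp_force: 0.0
```

Emit:
arm_command([
  [[0.14, 0.14, 0], [0, 0, 0]],
  [[0.28, 0.28, 0], [0, 0, 0]],
  [[0.42, 0.42, 0], [0, 0, -0.02]],
  [[0.565, 0.575, 0], [0, 0, -0.027]],
  [[0.565, 0.575, 0], [0, 0, -0.027]],
])

```text
clock: 2.5
position: [467.0, 24.2, 231.2]
ee_rot: [0.989, -0.149, 0.0, 0.0]
contact_force: [-0.1, 0.4, -0.0]
gripper_width: 64.2
grasp_force: 0.0
```

```bash
python3 - <<'E'
from h import *
st(); go(pw(-182,-5,42),YAW)
p,d,i=grab('wrist','w1.png'); W=cloud(d,i); np.save('w1W.npy',W)
E
```

```text
clock 2.5
joints [ 4.010e-01  1.140e-01 -3.610e-01  1.000e-03 -1.096e+00  8.700e-01]
position [466.964  24.247 231.224]
ee_rot [ 0.989 -0.149  0.     0.   ]
contact_force [-0.105  0.388 -0.035]
wrist_torque [0.027 0.012 0.005]
gripper_width 64.15
shift [-0.0037 -0.0122  0.7569] turn [ 0.0002 -0.0001 -0.0018] mm [ -0.9  -3.1 189.2]
```

View pics/w1.png

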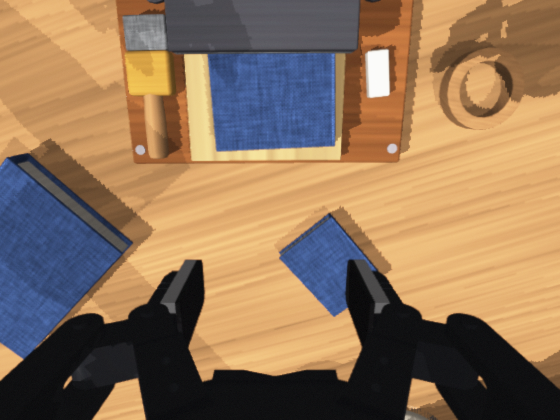

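The wrist view shows the book at (272,100), with its front edge along rows 147–152. The bed is clear, the brush is on the left, the eraser is on the right, and both fingers are in front of the press.

```bash
python3 - <<'E'
from h import *
i=arm.camera_info('wrist'); s=arm.read_state(); E=np.array(i['extrinsics'])
print('cam in tool',np.round(R.from_quat(s['ee_rot']).inv().apply(E[:3,3]-s['position']),1))
W=np.load('w1W.npy'); p=cv2.imread('pics/w1.png').astype(int); L=pl(W); z=W[...,2]
blue=(p[...,0]>p[...,2]+35)&(abs(L[...,1])<90)&(L[...,0]>-170)&(z>45)&(z<75)
r=cv2.minAreaRect(L[blue].astype(np.float32)); print('book',r,np.percentile(z[blue],[5,50,95]))
for y in(-50,-30,-10,10,30,40):
    m=blue&(abs(L[...,1]-y)<4); print(y,np.percentile(L[m][:,0],[1,99]).round(1))
pm=(z>76)&(z<100)&(abs(L[...,1])<120)&(L[...,0]>-80)
for y in(-60,-30,0,30,60):
    m=pm&(abs(L[...,1]-y)<4); print('platen front',y,np.percentile(L[m][:,0],[1]).round(1),np.median(z[m]).round(1))
print('platen y',np.percentile(L[pm&(L[...,0]<-45)][:,1],[.5,99.5]))
bm=(z>28)&(z<43)&(L[...,0]>-175)&(L[...,0]<-70)&(abs(L[...,1])<85)&(p[...,1]>150)
print('bed',np.percentile(L[bm],[1,99],axis=0),np.median(z[bm]))
for x in(-150,-120,-90):
    m=bm&(abs(L[...,0]-x)<4); print('bed y',x,np.percentile(L[m][:,1],[1,99]).round(1))
m=(z>14)&(z<29)&(abs(L[...,0]+150)<60)&(abs(L[...,1])<150)
print('base front',[np.percentile(L[m&(abs(L[...,1]-y)<5)][:,0],1).round(1) for y in(-120,-90,90,120)], np.median(z[m]))
E
```

```text
cam in tool [  75.2   -0.9 -143.5]
book ((-102.13778686523438, -5.948009490966797), (82.97042083740234, 108.6654052734375), 2.2177317142486572) [58.91563775 60.14287975 61.37673642]
-50 [-140.5  -63.1]
-30 [-141.2  -63.2]
-10 [-142.1  -63.5]
10 [-142.9  -63.7]
30 [-143.9  -63.6]
40 [-144.3  -63.4]
platen front -60 [-63.4] 86.4
platen front -30 [-63.6] 86.4
platen front 0 [-63.6] 86.4
platen front 30 [-63.4] 86.5
platen front 60 [-63.2] 86.5
platen y [-71.90117191  75.37745576]
bed [[-158.33134189  -70.78078969]
 [ -71.57268621   76.31648807]] 35.76540111009291
bed y -150 [-71.2  75.5]
bed y -120 [53.6 76.3]
bed y -90 [54.7 76.6]
base front [np.float64(-163.5), np.float64(-163.4), np.float64(-163.2), np.float64(-163.1)] 22.846317861816942
```

Emit:
arm_command([
  [[0, 0, 0.03], [0, 0, 0.046]],
  [[0, 0, 0.06], [0, 0, 0.092]],
  [[0, 0, 0.09], [0, 0, 0.138]],
  [[0, 0, 0.12], [0, 0, 0.184]],
  [[0, 0, 0.12], [0, 0, 0.23]],
])

```text
clock: 3.05
position: [464.8, 29.3, 200.4]
ee_rot: [0.873, -0.488, -0.001, 0.001]
contact_force: [-0.2, 0.0, 0.2]
gripper_width: 64.1
grasp_force: 0.0
```

Emit:
arm_command([
  [[0, 0, 0.03], [0, 0, 0.046]],
  [[0, 0, 0.06], [0, 0, 0.092]],
  [[0, 0, 0.09], [0, 0, 0.138]],
  [[0, 0, 0.12], [0, 0, 0.184]],
  [[0, 0, 0.12], [0, 0, 0.23]],
])

```text
clock: 3.55
position: [464.8, 29.3, 170.4]
ee_rot: [-0.644, 0.765, 0.0, -0.001]
contact_force: [-0.4, -0.2, -0.0]
gripper_width: 64.0
grasp_force: 0.0
```

Emit:
arm_command([
  [[0, 0, 0.03], [0, 0, 0.046]],
  [[0, 0, 0.06], [0, 0, 0.092]],
  [[0, 0, 0.09], [0, 0, 0.138]],
  [[0, 0, 0.12], [0, 0, 0.184]],
  [[0, 0, 0.12], [0, 0, 0.23]],
])

```text
clock: 4.05
position: [464.9, 29.3, 140.5]
ee_rot: [-0.332, 0.943, 0.0, -0.001]
contact_force: [0.4, 0.9, -0.5]
gripper_width: 63.9
grasp_force: 0.0
```

Emit:
arm_command([
  [[0, 0, 0.03], [0, 0, 0.046]],
  [[0, 0, 0.06], [0, 0, 0.092]],
  [[0, 0, 0.09], [0, 0, 0.138]],
  [[0, 0, 0.12], [0, 0, 0.184]],
  [[0, 0, 0.12], [0, 0, 0.23]],
])

```text
clock: 4.55
position: [464.9, 29.3, 110.5]
ee_rot: [0.023, 1.0, -0.0, -0.001]
contact_force: [-0.0, -0.1, 0.2]
gripper_width: 64.0
grasp_force: 0.0
```

```bash
sed -i 's/C0=np.array(\[642.7,-20.5\])/C0=np.array([643.5,-20.0])/' h.py; python3 - <<'E'
from h import *
st(); go(pw(-180,-6,43),YAW+np.pi)
E
```

```text
clock 4.55
joints [ 0.413  0.252 -0.537 -0.    -0.783 -2.029]
position [464.929  29.326 110.489]
ee_rot [ 0.023  1.    -0.    -0.001]
contact_force [-0.022 -0.106  0.23 ]
wrist_torque [ 0.04  -0.014 -0.055]
gripper_width 64.019
shift [-0.019  -0.0112  0.2699] turn [-0.0002 -0.0005  0.0789] mm [-4.8 -2.8 67.5]
```

Emit:
arm_command([
  [[-0.019, -0.011, 0.08], [0, 0, 0.04]],
  [[-0.019, -0.011, 0.14], [0, 0, 0.079]],
  [[-0.019, -0.011, 0.2], [0, 0, 0.079]],
  [[-0.019, -0.011, 0.27], [0, 0, 0.079]],
  [[-0.019, -0.011, 0.27], [0, 0, 0.079]],
])

```text
clock: 5.05
position: [468.7, 25.8, 42.1]
ee_rot: [0.144, 0.99, -0.001, -0.002]
contact_force: [-0.4, -0.2, 0.6]
gripper_width: 63.7
grasp_force: 0.0
```

Emit:
arm_command([
  [[-0.012, 0, 0], [0, 0, 0]],
  [[-0.024, 0, 0], [0, 0, 0]],
  [[-0.036, 0, 0], [0, 0, 0]],
  [[-0.048, 0, 0], [0, 0, 0]],
  [[-0.06, 0, 0], [0, 0, 0]],
])

```text
clock: 5.55
position: [485.1, 20.4, 44.2]
ee_rot: [0.145, 0.989, 0.0, 0.0]
contact_force: [0.0, -0.8, -0.6]
gripper_width: 63.7
grasp_force: 0.0
```

Emit:
arm_command([
  [[-0.01, 0, 0], [0, 0, 0]],
  [[-0.02, 0, 0], [0, 0, 0]],
  [[-0.03, 0, 0], [0, 0, 0]],
  [[-0.04, 0, 0], [0, 0, 0]],
  [[-0.05, 0, 0], [0, 0, 0]],
])

```text
clock: 6.05
position: [496.1, 16.9, 43.7]
ee_rot: [0.144, 0.99, -0.0, -0.0]
contact_force: [-1.9, 0.4, 1.9]
gripper_width: 64.3
grasp_force: 1.5
```

```bash
python3 - <<'E'
from h import *
s=st(); print(pl(s['position'])); go(pw(-86,-6,43),YAW+np.pi)
E
```

```text
clock 6.05
joints [ 0.362  0.4   -0.535 -0.    -0.637 -2.222]
position [496.138  16.87   43.718]
ee_rot [ 0.144  0.99  -0.    -0.   ]
contact_force [-1.946  0.383  1.871]
wrist_torque [0.547 0.717 0.149]
gripper_width 64.284
[-151.72887141   -7.29616043]
shift [-0.2629  0.0043  0.0026] turn [-0.0001 -0.0003  0.0011] mm [-65.7   1.1   0.7]
```

Emit:
arm_command([
  [[-0.01, 0, 0], [0, 0, 0]],
  [[-0.02, 0, 0], [0, 0, 0]],
  [[-0.03, 0, 0], [0, 0, 0]],
  [[-0.04, 0, 0], [0, 0, 0]],
  [[-0.05, 0, 0], [0, 0, 0]],
])

```text
clock: 6.55
position: [508.4, 13.1, 43.7]
ee_rot: [0.145, 0.989, -0.0, -0.0]
contact_force: [-3.1, 1.1, 0.4]
gripper_width: 64.4
grasp_force: 1.6
```

Emit:
arm_command([
  [[-0.01, 0, 0], [0, 0, 0]],
  [[-0.02, 0, 0], [0, 0, 0]],
  [[-0.03, 0, 0], [0, 0, 0]],
  [[-0.04, 0, 0], [0, 0, 0]],
  [[-0.05, 0, 0], [0, 0, 0]],
])

```text
clock: 7.05
position: [520.8, 9.7, 43.7]
ee_rot: [0.144, 0.99, 0.0, 0.0]
contact_force: [-1.4, 0.6, 0.1]
gripper_width: 64.1
grasp_force: 0.9
```

Emit:
arm_command([
  [[-0.01, 0, 0], [0, 0, 0]],
  [[-0.02, 0, 0], [0, 0, 0]],
  [[-0.03, 0, 0], [0, 0, 0]],
  [[-0.04, 0, 0], [0, 0, 0]],
  [[-0.05, 0, 0], [0, 0, 0]],
])

```text
clock: 7.55
position: [532.7, 6.2, 43.8]
ee_rot: [0.144, 0.99, 0.0, 0.0]
contact_force: [-1.6, 0.6, -1.3]
gripper_width: 63.9
grasp_force: 0.7
```

Emit:
arm_command([
  [[-0.01, 0, 0], [0, 0, 0]],
  [[-0.02, 0, 0], [0, 0, 0]],
  [[-0.03, 0, 0], [0, 0, 0]],
  [[-0.04, 0, 0], [0, 0, 0]],
  [[-0.05, 0, 0], [0, 0, 0]],
])

```text
clock: 8.05
position: [544.6, 2.6, 43.8]
ee_rot: [0.144, 0.99, -0.0, -0.0]
contact_force: [-1.4, 0.8, -0.6]
gripper_width: 63.8
grasp_force: 0.7
```

```bash
python3 - <<'E'
from h import *
s=st(); print(pl(s['position'])); go(pw(-86,-6,43),YAW+np.pi)
E
```

```text
clock 8.05
joints [ 0.302  0.462 -0.417  0.    -0.692 -2.163]
position [544.614   2.553  43.789]
ee_rot [ 0.144  0.99  -0.    -0.   ]
contact_force [-1.416  0.82  -0.583]
wrist_torque [0.077 0.407 0.043]
gripper_width 63.848
[-101.18379248   -6.99035277]
shift [-0.0607  0.0038  0.0032] turn [-0.     -0.      0.0011] mm [-15.2   0.9   0.8]
```

Emit:
arm_command([
  [[-0.007, 0, 0], [0, 0, 0]],
  [[-0.014, 0, 0], [0, 0, 0]],
  [[-0.021, 0, 0], [0, 0, 0]],
  [[-0.028, 0, 0], [0, 0, 0]],
  [[-0.035, 0, 0], [0, 0, 0]],
])

```text
clock: 8.55
position: [552.9, 0.1, 43.8]
ee_rot: [0.144, 0.99, -0.0, -0.0]
contact_force: [-1.6, 0.6, -1.4]
gripper_width: 63.8
grasp_force: 0.7
```

Emit:
arm_command([
  [[-0.002, 0, 0], [0, 0, 0]],
  [[-0.004, 0, 0], [0, 0, 0]],
  [[-0.006, 0, 0], [0, 0, 0]],
  [[-0.008, 0, 0], [0, 0, 0]],
  [[-0.01, 0, 0], [0, 0, 0]],
])

```text
clock: 9.05
position: [555.2, -0.6, 43.8]
ee_rot: [0.144, 0.99, -0.0, -0.0]
contact_force: [-2.5, 1.5, -0.5]
gripper_width: 63.6
grasp_force: 0.8
```

Now at about x' = -90. I'll go on in small steps, watching the force.

Emit:
arm_command([
  [[-0.002, 0, 0], [0, 0, 0]],
  [[-0.004, 0, 0], [0, 0, 0]],
  [[-0.006, 0, 0], [0, 0, 0]],
  [[-0.008, 0, 0], [0, 0, 0]],
  [[-0.008, 0, 0], [0, 0, 0]],
])

```text
clock: 9.55
position: [557.2, -1.2, 43.8]
ee_rot: [0.144, 0.99, 0.0, 0.0]
contact_force: [-1.3, -0.8, 0.2]
gripper_width: 64.0
grasp_force: 0.7
```

Emit:
arm_command([
  [[-0.002, 0, 0], [0, 0, 0]],
  [[-0.004, 0, 0], [0, 0, 0]],
  [[-0.004, 0, 0], [0, 0, 0]],
])

```text
clock: 9.85
position: [558.2, -1.5, 43.8]
ee_rot: [0.144, 0.99, 0.0, 0.0]
contact_force: [-1.5, 0.0, 0.6]
gripper_width: 64.2
grasp_force: 0.8
```

Emit:
arm_command([
  [[-0.002, 0, 0], [0, 0, 0]],
  [[-0.004, 0, 0], [0, 0, 0]],
  [[-0.004, 0, 0], [0, 0, 0]],
])

```text
clock: 10.15
position: [558.8, -1.7, 43.8]
ee_rot: [0.144, 0.99, -0.0, -0.0]
contact_force: [-2.5, 0.7, 0.2]
gripper_width: 64.2
grasp_force: 1.5
```

Emit:
arm_command([
  [[-0.002, 0, 0], [0, 0, 0]],
  [[-0.004, 0, 0], [0, 0, 0]],
  [[-0.004, 0, 0], [0, 0, 0]],
])

```text
clock: 10.45
position: [558.8, -1.8, 43.8]
ee_rot: [0.144, 0.99, -0.0, -0.001]
contact_force: [-5.4, 3.6, 1.8]
gripper_width: 63.9
grasp_force: 3.1
```

Emit:
arm_command([
  [[-0.002, 0, 0], [0, 0, 0]],
  [[-0.004, 0, 0], [0, 0, 0]],
  [[-0.004, 0, 0], [0, 0, 0]],
])

```text
clock: 10.75
position: [558.9, -1.8, 43.8]
ee_rot: [0.144, 0.99, -0.0, -0.002]
contact_force: [-7.2, 5.1, 5.5]
gripper_width: 64.2
grasp_force: 4.5
```

```bash
python3 - <<'E'
from h import *
s=st(); print(pl(s['position']))
p,d,i=grab('top','t2.png'); W=cloud(d,i); L=pl(W,np.array([642.9,-19.8])); z=W[...,2]; p=p.astype(int)
cv2.imwrite('pics/t2c.png',cv2.resize(p[120:290,200:400].astype(np.uint8),None,fx=4,fy=3.5))
E
```

```text
clock 10.75
joints [ 2.860e-01  4.820e-01 -3.780e-01 -2.000e-03 -7.150e-01 -2.145e+00]
position [558.873  -1.849  43.754]
ee_rot [ 0.144  0.99  -0.    -0.002]
contact_force [-7.166  5.06   5.46 ]
wrist_torque [1.53  2.156 0.072]
gripper_width 64.178
[-86.26090589  -7.08388643]
```

Emit:
arm_command([
  [[0.03, 0, 0], [0, 0, 0]],
  [[0.09, 0, 0], [0, 0, 0]],
  [[0.17, 0, 0], [0, 0, 0]],
  [[0.17, 0, -0.15], [0, 0, -0.03]],
  [[0.17, 0, -0.3], [0, 0, -0.07]],
])

```text
clock: 11.3
position: [520.1, 9.8, 119.4]
ee_rot: [0.032, 0.999, -0.001, 0.0]
contact_force: [1.1, 0.2, -0.6]
gripper_width: 64.1
grasp_force: 0.0
```

Emit:
arm_command([
  [[0, 0, -0.15], [0, 0, -0.046]],
  [[0, 0, -0.3], [0, 0, -0.092]],
  [[0, 0, -0.45], [0, 0, -0.138]],
  [[0, 0, -0.6], [0, 0, -0.184]],
  [[0, 0, -0.6], [0, 0, -0.23]],
], grip=1)

```text
clock: 11.8
position: [524.1, 10.1, 275.8]
ee_rot: [-0.324, 0.946, -0.002, 0.008]
contact_force: [-0.2, 0.4, -0.4]
gripper_width: 85.3
grasp_force: 0.0
```

Emit:
arm_command([
  [[0, 0, 0], [0, 0, -0.046]],
  [[0, 0, 0], [0, 0, -0.092]],
  [[0, 0, 0], [0, 0, -0.138]],
  [[0, 0, 0], [0, 0, -0.184]],
  [[0, 0, 0], [0, 0, -0.23]],
])

```text
clock: 12.3
position: [521.1, 9.7, 269.4]
ee_rot: [-0.637, 0.771, -0.001, 0.001]
contact_force: [0.9, -0.3, -0.2]
gripper_width: 85.4
grasp_force: 0.0
```

Emit:
arm_command([
  [[0, 0, 0], [0, 0, -0.046]],
  [[0, 0, 0], [0, 0, -0.092]],
  [[0, 0, 0], [0, 0, -0.138]],
  [[0, 0, 0], [0, 0, -0.184]],
  [[0, 0, 0], [0, 0, -0.23]],
])

```text
clock: 12.8
position: [521.1, 9.8, 269.4]
ee_rot: [0.868, -0.496, 0.001, -0.001]
contact_force: [0.1, 0.7, 0.1]
gripper_width: 85.3
grasp_force: 0.0
```

Emit:
arm_command([
  [[0, 0, 0], [0, 0, -0.046]],
  [[0, 0, 0], [0, 0, -0.092]],
  [[0, 0, 0], [0, 0, -0.138]],
  [[0, 0, 0], [0, 0, -0.184]],
  [[0, 0, 0], [0, 0, -0.2]],
])

```text
clock: 13.3
position: [521.2, 9.8, 269.4]
ee_rot: [0.979, -0.204, 0.002, -0.0]
contact_force: [0.2, -0.0, -0.3]
gripper_width: 85.5
grasp_force: 0.0
```

```bash
python3 - <<'E'
from h import *
s=st(); print(pl(s['position']))
p,d,i=grab('wrist','w2.png'); W=cloud(d,i); np.save('w2W.npy',W); L=pl(W); z=W[...,2]
m=(z>185)&(z<215)&(np.hypot(L[...,0],L[...,1])<50)
r=cv2.minAreaRect(W[m][:,:2].astype(np.float32)); print('knob',r,np.median(z[m]))
m=(z>130)&(z<146)&(abs(L[...,1])<150); r=cv2.minAreaRect(W[m][:,:2].astype(np.float32)); print('bar',r)
b=(p[...,0].astype(int)>p[...,2].astype(int)+35)&(abs(L[...,1])<75)&(L[...,0]>-165)&(L[...,0]<-55)&(z>45)&(z<70)
for y in(-50,-30,-10,10,30,45):
    k=b&(abs(L[...,1]-y)<4)
    if k.sum()>5: print(y,np.percentile(L[k][:,0],[2,98]).round(1))
q=(z>76)&(z<95)&(abs(L[...,1])<60)&(L[...,0]<-50); print('platen front',np.percentile(L[q][:,0],1),np.median(z[q]))
E
```

```text
clock 13.3
joints [ 3.310e-01  1.790e-01 -1.830e-01  1.000e-03 -1.205e+00  8.280e-01]
position [521.155   9.76  269.364]
ee_rot [ 0.979 -0.204  0.002 -0.   ]
contact_force [ 0.185 -0.01  -0.276]
wrist_torque [-0.022  0.037 -0.049]
gripper_width 85.503
[-125.72435585   -6.8716722 ]
knob ((636.0818481445312, -15.31890869140625), (15.331352233886719, 42.00544357299805), 64.3031997680664) 200.3821214644136
bar ((644.7474365234375, -18.79119873046875), (234.76995849609375, 36.855403900146484), 73.12091827392578)
-50 [-73.3 -65.4]
-30 [-73.4 -65.5]
-10 [-73.1 -65.4]
10 [-73.2 -65.4]
30 [-73.5 -65.3]
45 [-73.1 -65.6]
platen front -64.0788669623855 86.47349233992941
```

View pics/w2.png

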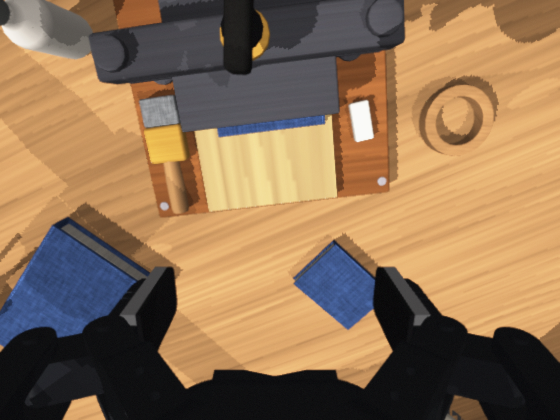

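The book now sits square: its front edge is uniformly at x' = -73.3, with the platen front at -64, so it has reached the fence. Next I'll move over the knob.

```bash
cat >> h.py <<'E'
K=np.array([643.8,-19.3]); 
def tq():
    s=arm.read_state(); x=R.from_quat(s['ee_rot']).apply([1,0,0])
    print('t%.2f yaw %.2f q6 %.3f Tz %.3f F %s xy %s g %.1f'%(s['clock'],np.degrees(np.arctan2(x[1],x[0])),s['joints'][5],s['wrist_torque'][2],np.round(s['contact_force'],1),np.round(s['position'],1),s['gripper_width'])); return s
E
python3 - <<'E'
from h import *
go([*K,250],np.radians(-25.7))
E
```

```text
shift [ 0.4961 -0.09    0.079 ] turn [-0.0005 -0.0009  0.0116] mm [124.  -22.5  19.8]
```

Emit:
arm_command([
  [[0.15, -0.03, 0], [0, 0, 0.012]],
  [[0.3, -0.06, 0], [0, 0, 0.012]],
  [[0.45, -0.09, 0.04], [0, 0, 0.012]],
  [[0.496, -0.09, 0.079], [0, 0, 0.012]],
  [[0.496, -0.09, 0.079], [0, 0, 0.012]],
])

```text
clock: 13.85
position: [643.1, -20.3, 246.1]
ee_rot: [0.974, -0.226, -0.002, 0.001]
contact_force: [-0.7, -0.1, 1.4]
gripper_width: 85.3
grasp_force: 0.0
```

```bash
python3 - <<'E'
from h import *
tq(); go([*K,177],np.radians(-25.7))
E
```

```text
t13.85 yaw -26.10 q6 0.896 Tz -0.041 F [-0.7 -0.1  1.4] xy [643.1 -20.3 246.1] g 85.3
shift [ 0.0015 -0.0055  0.2763] turn [ 0.0007  0.001  -0.0022] mm [ 0.4 -1.4 69.1]
```

Emit:
arm_command([
  [[0, -0.004, 0.1], [0, 0, 0]],
  [[0, -0.004, 0.2], [0, 0, 0]],
  [[0, -0.004, 0.276], [0, 0, 0]],
  [[0, -0.004, 0.276], [0, 0, 0]],
  [[0, -0.004, 0.276], [0, 0, 0]],
])

```text
clock: 14.35
position: [643.1, -18.6, 181.4]
ee_rot: [0.974, -0.224, 0.001, 0.0]
contact_force: [0.9, 0.4, -0.1]
gripper_width: 85.3
grasp_force: 0.0
```

```bash
python3 - <<'E'
from h import *
tq(); go([*K,177],np.radians(-25.7))
E
```

```text
t14.35 yaw -25.94 q6 0.895 Tz -0.018 F [ 0.9  0.4 -0.1] xy [643.1 -18.6 181.4] g 85.3
shift [0.0035 0.0012 0.0178] turn [-0.0001 -0.0005 -0.0013] mm [0.9 0.3 4.4]
```

Emit:
arm_command([
  [[0, 0, 0], [0, 0, 0]],
  [[0, 0, 0], [0, 0, 0]],
  [[0, 0, 0], [0, 0, 0]],
  [[0, 0, 0], [0, 0, 0]],
  [[0, 0, 0], [0, 0, 0]],
], grip=0)

```text
clock: 14.85
position: [642.8, -19.6, 180.7]
ee_rot: [0.974, -0.225, -0.0, 0.001]
contact_force: [-1.1, 1.7, -1.2]
gripper_width: 14.8
grasp_force: 60.2
```

```bash
python3 - <<'E'
from h import *
s=tq(); print(np.round(s['wrist_torque'],2),s['grasp_force'])
E
```

```text
t14.85 yaw -25.95 q6 0.896 Tz -0.001 F [-1.1  1.7 -1.2] xy [642.8 -19.6 180.7] g 14.8
[ 0.59  0.47 -0.  ] 60.20840764045715
```

Emit:
arm_command([
  [[0, 0, 0], [0, 0, 0.036]],
  [[0, 0, 0], [0, 0, 0.072]],
  [[0, 0, 0], [0, 0, 0.108]],
  [[0, 0, 0], [0, 0, 0.144]],
  [[0, 0, 0], [0, 0, 0.18]],
])

```text
clock: 15.35
position: [643.1, -19.4, 180.6]
ee_rot: [0.872, -0.489, 0.0, 0.001]
contact_force: [-0.8, -2.0, 1.8]
gripper_width: 14.6
grasp_force: 61.1
```

```bash
python3 -c "
from h import *
tq()"
```

```text
t15.35 yaw -58.56 q6 0.327 Tz 0.339 F [-0.8 -2.   1.8] xy [643.1 -19.4 180.6] g 14.6
```

Emit:
arm_command([
  [[0, 0, 0], [0, 0, 0.036]],
  [[0, 0, 0], [0, 0, 0.072]],
  [[0, 0, 0], [0, 0, 0.108]],
  [[0, 0, 0], [0, 0, 0.144]],
  [[0, 0, 0], [0, 0, 0.18]],
])

```text
clock: 15.85
position: [643.4, -19.3, 180.6]
ee_rot: [-0.701, 0.713, -0.001, -0.0]
contact_force: [-0.8, -1.5, 1.1]
gripper_width: 14.4
grasp_force: 61.1
```

```bash
python3 -c "
from h import *
tq()"
```

```text
t15.85 yaw -90.96 q6 -0.239 Tz 0.309 F [-0.8 -1.5  1.1] xy [643.4 -19.3 180.6] g 14.4
```

Emit:
arm_command([
  [[0, 0, 0], [0, 0, 0]],
  [[0, 0, 0], [0, 0, 0]],
  [[0, 0, 0.004], [0, 0, 0]],
  [[0, 0, 0.008], [0, 0, 0]],
  [[0, 0, 0.016], [0, 0, 0]],
], grip=1)

```text
clock: 16.35
position: [643.3, -18.7, 176.0]
ee_rot: [-0.703, 0.712, -0.0, 0.0]
contact_force: [-0.2, 0.0, -0.3]
gripper_width: 84.4
grasp_force: 0.0
```

Emit:
arm_command([
  [[0, 0, 0], [0, 0, -0.046]],
  [[0, 0, 0], [0, 0, -0.093]],
  [[0, 0, 0], [0, 0, -0.14]],
  [[0, 0, 0], [0, 0, -0.187]],
  [[0, 0, 0], [0, 0, -0.234]],
])

```text
clock: 16.85
position: [643.1, -18.7, 175.8]
ee_rot: [0.913, -0.409, -0.0, 0.0]
contact_force: [-0.4, 0.2, -0.3]
gripper_width: 85.1
grasp_force: 0.0
```

Emit:
arm_command([
  [[0, 0, 0], [0, 0, -0.046]],
  [[0, 0, 0], [0, 0, -0.093]],
  [[0, 0, 0], [0, 0, -0.14]],
  [[0, 0, 0], [0, 0, -0.187]],
  [[0, 0, 0], [0, 0, -0.234]],
])

```text
clock: 17.35
position: [643.1, -18.7, 175.8]
ee_rot: [0.999, -0.054, -0.0, -0.0]
contact_force: [-0.4, -0.3, -0.0]
gripper_width: 84.9
grasp_force: 0.0
```

Emit:
arm_command([
  [[0, 0, 0], [0, 0, -0.046]],
  [[0, 0, 0], [0, 0, -0.093]],
  [[0, 0, 0], [0, 0, -0.14]],
  [[0, 0, 0], [0, 0, -0.187]],
  [[0, 0, 0], [0, 0, -0.234]],
])

```text
clock: 17.85
position: [643.1, -18.7, 175.8]
ee_rot: [0.951, 0.309, -0.0, -0.0]
contact_force: [-0.6, 0.5, 0.9]
gripper_width: 85.2
grasp_force: 0.0
```

Emit:
arm_command([
  [[0, 0, 0], [0, 0, -0.046]],
  [[0, 0, 0], [0, 0, -0.093]],
  [[0, 0, 0], [0, 0, -0.14]],
  [[0, 0, 0], [0, 0, -0.187]],
  [[0, 0, 0], [0, 0, -0.234]],
])

```text
clock: 18.35
position: [643.1, -18.7, 175.8]
ee_rot: [0.777, 0.63, -0.0, -0.0]
contact_force: [0.4, 0.5, -0.5]
gripper_width: 85.5
grasp_force: 0.0
```

```bash
python3 - <<'E'
from h import *
s=tq(); go([643.4,-19.3,176.5],np.radians(91.0))
p,d,i=grab('top'); W=cloud(d,i); z=W[...,2]
m=(z>190)&(z<206)&(np.hypot(W[...,0]-642.5,W[...,1]+19)<33)
r=cv2.minAreaRect(W[m][:,:2].astype(np.float32)); print('knob',r,m.sum())
E
```

```text
t18.35 yaw 78.08 q6 2.712 Tz -0.011 F [ 0.4  0.5 -0.5] xy [643.1 -18.7 175.8] g 85.5
shift [-0.0021  0.0015 -0.0028] turn [-0.0001  0.     -0.0718] mm [-0.5  0.4 -0.7]
knob ((635.5386962890625, -16.00863265991211), (55.64643478393555, 13.15630054473877), 77.7619400024414) 33
```

Emit:
arm_command([
  [[0, 0, -0.004], [0, 0, -0.036]],
  [[0, 0, -0.004], [0, 0, -0.072]],
  [[0, 0, -0.004], [0, 0, -0.072]],
])

```text
clock: 18.7
position: [643.1, -18.7, 176.9]
ee_rot: [0.704, 0.711, -0.0, -0.0]
contact_force: [-0.5, 0.2, 0.6]
gripper_width: 85.4
grasp_force: 0.0
```

Emit:
arm_command([
  [[0, 0, 0], [0, 0, 0]],
  [[0, 0, 0], [0, 0, 0]],
  [[0, 0, 0], [0, 0, 0]],
  [[0, 0, 0], [0, 0, 0]],
  [[0, 0, 0], [0, 0, 0]],
], grip=0)

```text
clock: 19.2
position: [643.3, -18.7, 177.3]
ee_rot: [0.703, 0.711, 0.0, 0.0]
contact_force: [-1.1, -0.6, -1.3]
gripper_width: 15.1
grasp_force: 60.1
```

```bash
python3 -c "
from h import *
tq()"
```

```text
t19.20 yaw 90.66 q6 2.931 Tz 0.122 F [-1.1 -0.6 -1.3] xy [643.3 -18.7 177.3] g 15.1
```

Emit:
arm_command([
  [[0, 0, 0], [0, 0, 0.02]],
  [[0, 0, 0], [0, 0, 0.04]],
  [[0, 0, 0], [0, 0, 0.06]],
  [[0, 0, 0], [0, 0, 0.08]],
  [[0, 0, 0], [0, 0, 0.08]],
])

```text
clock: 19.7
position: [643.5, -18.8, 177.3]
ee_rot: [0.786, 0.618, 0.0, 0.0]
contact_force: [0.9, -0.3, 0.3]
gripper_width: 14.8
grasp_force: 62.1
```

```bash
python3 -c "
from h import *
tq()"
```

```text
t19.70 yaw 76.32 q6 2.681 Tz 0.301 F [ 0.9 -0.3  0.3] xy [643.5 -18.8 177.3] g 14.8
```

Emit:
arm_command([
  [[0, 0, 0], [0, 0, 0.017]],
  [[0, 0, 0], [0, 0, 0.033]],
  [[0, 0, 0], [0, 0, 0.033]],
])

```text
clock: 20.0
position: [643.6, -18.8, 177.3]
ee_rot: [0.817, 0.577, 0.0, 0.0]
contact_force: [1.7, 0.2, 0.2]
gripper_width: 14.8
grasp_force: 62.1
```

```bash
python3 -c "
from h import *
tq()"
```

```text
t20.00 yaw 70.44 q6 2.578 Tz 0.275 F [1.7 0.2 0.2] xy [643.6 -18.8 177.3] g 14.8
```

Emit:
arm_command([
  [[0, 0, 0], [0, 0, 0.017]],
  [[0, 0, 0], [0, 0, 0.033]],
  [[0, 0, 0], [0, 0, 0.033]],
])

```text
clock: 20.3
position: [643.7, -18.8, 177.3]
ee_rot: [0.846, 0.534, 0.001, 0.0]
contact_force: [2.1, -0.8, 0.2]
gripper_width: 15.0
grasp_force: 62.1
```

```bash
python3 -c "
from h import *
tq()"
```

```text
t20.30 yaw 64.51 q6 2.475 Tz 0.326 F [ 2.1 -0.8  0.2] xy [643.7 -18.8 177.3] g 15.0
```

Emit:
arm_command([
  [[0, 0, 0], [0, 0, 0.017]],
  [[0, 0, 0], [0, 0, 0.033]],
  [[0, 0, 0], [0, 0, 0.033]],
])

```text
clock: 20.6
position: [643.9, -18.9, 177.3]
ee_rot: [0.872, 0.489, 0.001, 0.0]
contact_force: [2.6, -1.2, -1.2]
gripper_width: 14.8
grasp_force: 62.1
```

```bash
python3 -c "
from h import *
tq()"
```

```text
t20.60 yaw 58.59 q6 2.371 Tz 0.328 F [ 2.6 -1.2 -1.2] xy [643.9 -18.9 177.3] g 14.8
```

Emit:
arm_command([
  [[0, 0, 0], [0, 0, 0.017]],
  [[0, 0, 0], [0, 0, 0.033]],
  [[0, 0, 0], [0, 0, 0.033]],
])

```text
clock: 20.9
position: [643.9, -18.9, 177.3]
ee_rot: [0.896, 0.444, 0.001, 0.001]
contact_force: [4.9, -2.3, -0.9]
gripper_width: 14.9
grasp_force: 62.0
```

```bash
python3 -c "
from h import *
tq()"
```

```text
t20.90 yaw 52.66 q6 2.268 Tz 0.349 F [ 4.9 -2.3 -0.9] xy [643.9 -18.9 177.3] g 14.9
```

Emit:
arm_command([
  [[0, 0, 0], [0, 0, 0.017]],
  [[0, 0, 0], [0, 0, 0.033]],
  [[0, 0, 0], [0, 0, 0.033]],
])

```text
clock: 21.2
position: [644.0, -19.0, 177.3]
ee_rot: [0.918, 0.396, 0.001, 0.001]
contact_force: [4.3, -2.0, -0.6]
gripper_width: 14.7
grasp_force: 62.0
```

```bash
python3 -c "
from h import *
tq()"
```

```text
t21.20 yaw 46.72 q6 2.164 Tz 0.309 F [ 4.3 -2.  -0.6] xy [644.  -19.  177.3] g 14.7
```

Emit:
arm_command([
  [[0, 0, 0], [0, 0, 0.017]],
  [[0, 0, 0], [0, 0, 0.033]],
  [[0, 0, 0], [0, 0, 0.033]],
])

```text
clock: 21.5
position: [644.1, -19.0, 177.3]
ee_rot: [0.937, 0.348, 0.001, 0.001]
contact_force: [4.1, -3.1, -1.6]
gripper_width: 14.5
grasp_force: 62.0
```

```bash
python3 -c "
from h import *
tq()"
```

```text
t21.50 yaw 40.77 q6 2.060 Tz 0.335 F [ 4.1 -3.1 -1.6] xy [644.1 -19.  177.3] g 14.5
```

Emit:
arm_command([
  [[0, 0, 0], [0, 0, 0.017]],
  [[0, 0, 0], [0, 0, 0.033]],
  [[0, 0, 0], [0, 0, 0.033]],
])

```text
clock: 21.8
position: [644.2, -19.2, 177.3]
ee_rot: [0.954, 0.299, 0.001, 0.001]
contact_force: [5.4, -3.3, -1.9]
gripper_width: 14.6
grasp_force: 62.0
```

```bash
python3 -c "
from h import *
tq()"
```

```text
t21.80 yaw 34.83 q6 1.957 Tz 0.341 F [ 5.4 -3.3 -1.9] xy [644.2 -19.2 177.3] g 14.6
```

Emit:
arm_command([
  [[0, 0, 0], [0, 0, 0.017]],
  [[0, 0, 0], [0, 0, 0.033]],
  [[0, 0, 0], [0, 0, 0.033]],
])

```text
clock: 22.1
position: [644.3, -19.2, 177.3]
ee_rot: [0.968, 0.249, 0.001, 0.001]
contact_force: [5.7, -2.7, -2.5]
gripper_width: 14.8
grasp_force: 62.0
```

```bash
python3 -c "
from h import *
tq()"
```

```text
t22.10 yaw 28.89 q6 1.853 Tz 0.331 F [ 5.7 -2.7 -2.5] xy [644.3 -19.2 177.3] g 14.8
```

Emit:
arm_command([
  [[0, 0, 0], [0, 0, 0.017]],
  [[0, 0, 0], [0, 0, 0.033]],
  [[0, 0, 0], [0, 0, 0.033]],
])

```text
clock: 22.4
position: [644.3, -19.3, 177.3]
ee_rot: [0.98, 0.199, 0.001, 0.001]
contact_force: [5.9, -4.1, -1.8]
gripper_width: 14.8
grasp_force: 62.0
```

```bash
python3 -c "
from h import *
tq()"
```

```text
t22.40 yaw 22.95 q6 1.750 Tz 0.314 F [ 5.9 -4.1 -1.8] xy [644.3 -19.3 177.3] g 14.8
```

Emit:
arm_command([
  [[0, 0, 0], [0, 0, 0.017]],
  [[0, 0, 0], [0, 0, 0.033]],
  [[0, 0, 0], [0, 0, 0.033]],
])

```text
clock: 22.7
position: [644.3, -19.4, 177.3]
ee_rot: [0.989, 0.148, 0.001, 0.001]
contact_force: [6.2, -4.3, -1.2]
gripper_width: 14.9
grasp_force: 61.9
```

```bash
python3 -c "
from h import *
tq()"
```

```text
t22.70 yaw 17.00 q6 1.646 Tz 0.285 F [ 6.2 -4.3 -1.2] xy [644.3 -19.4 177.3] g 14.9
```

Emit:
arm_command([
  [[0.003, 0.004, 0], [0, 0, 0.017]],
  [[0.003, 0.004, 0], [0, 0, 0.033]],
  [[0.003, 0.004, 0], [0, 0, 0.033]],
])

```text
clock: 23.0
position: [644.4, -19.6, 177.3]
ee_rot: [0.995, 0.097, 0.0, 0.0]
contact_force: [3.5, -2.3, 0.6]
gripper_width: 15.3
grasp_force: 64.3
```

```bash
python3 -c "
from h import *
tq()"
```

```text
t23.00 yaw 11.12 q6 1.544 Tz 0.578 F [ 3.5 -2.3  0.6] xy [644.4 -19.6 177.3] g 15.3
```

Emit:
arm_command([
  [[0, 0, 0], [0, 0, 0.017]],
  [[0, 0, 0], [0, 0, 0.033]],
  [[0, 0, 0], [0, 0, 0.033]],
])

```text
clock: 23.3
position: [644.4, -19.7, 177.3]
ee_rot: [0.999, 0.045, 0.0, 0.0]
contact_force: [3.9, -2.7, 1.0]
gripper_width: 14.9
grasp_force: 64.6
```

```bash
python3 -c "
from h import *
tq()"
```

```text
t23.30 yaw 5.18 q6 1.441 Tz 0.520 F [ 3.9 -2.7  1. ] xy [644.4 -19.7 177.3] g 14.9
```

Emit:
arm_command([
  [[0, 0, 0], [0, 0, 0.017]],
  [[0, 0, 0], [0, 0, 0.033]],
  [[0, 0, 0], [0, 0, 0.033]],
])

```text
clock: 23.6
position: [644.4, -19.8, 177.3]
ee_rot: [1.0, -0.007, 0.0, 0.0]
contact_force: [3.4, -4.1, 0.1]
gripper_width: 14.8
grasp_force: 64.7
```

```bash
python3 -c "
from h import *
tq()"
```

```text
t23.60 yaw -0.78 q6 1.337 Tz 0.560 F [ 3.4 -4.1  0.1] xy [644.4 -19.8 177.3] g 14.8
```

Emit:
arm_command([
  [[0, 0, 0], [0, 0, 0.017]],
  [[0, 0, 0], [0, 0, 0.033]],
  [[0, 0, 0], [0, 0, 0.033]],
])

```text
clock: 23.9
position: [644.4, -19.9, 177.3]
ee_rot: [0.998, -0.059, 0.0, 0.0]
contact_force: [3.0, -3.6, 0.4]
gripper_width: 14.8
grasp_force: 64.8
```

```bash
python3 -c "
from h import *
tq()"
```

```text
t23.90 yaw -6.73 q6 1.233 Tz 0.548 F [ 3.  -3.6  0.4] xy [644.4 -19.9 177.3] g 14.8
```

Emit:
arm_command([
  [[0, 0, 0], [0, 0, 0.017]],
  [[0, 0, 0], [0, 0, 0.033]],
  [[0, 0, 0], [0, 0, 0.033]],
])

```text
clock: 24.2
position: [644.4, -20.0, 177.3]
ee_rot: [0.994, -0.11, 0.0, 0.0]
contact_force: [3.7, -4.5, -0.2]
gripper_width: 14.6
grasp_force: 64.8
```

```bash
python3 -c "
from h import *
tq()"
```

```text
t24.20 yaw -12.67 q6 1.129 Tz 0.582 F [ 3.7 -4.5 -0.2] xy [644.4 -20.  177.3] g 14.6
```

The bite came between yaw 17° and 11°: torque went from 0.32 to 0.55 N m and then levelled. Correcting for the rubber winding up, the knob was at about 20° when it bit. The final tool yaw should be about -78°.

Emit:
arm_command([
  [[0, 0, 0], [0, 0, 0.03]],
  [[0, 0, 0], [0, 0, 0.06]],
  [[0, 0, 0], [0, 0, 0.09]],
  [[0, 0, 0], [0, 0, 0.12]],
  [[0, 0, 0], [0, 0, 0.12]],
])

```text
clock: 24.7
position: [644.2, -20.4, 177.3]
ee_rot: [0.955, -0.295, 0.0, 0.001]
contact_force: [4.0, -6.2, 0.3]
gripper_width: 14.8
grasp_force: 64.9
```

```bash
python3 -c "
from h import *
tq()"
```

```text
t24.70 yaw -34.32 q6 0.752 Tz 0.574 F [ 4.  -6.2  0.3] xy [644.2 -20.4 177.3] g 14.8
```

Emit:
arm_command([
  [[0, 0, 0], [0, 0, 0.03]],
  [[0, 0, 0], [0, 0, 0.06]],
  [[0, 0, 0], [0, 0, 0.09]],
  [[0, 0, 0], [0, 0, 0.12]],
  [[0, 0, 0], [0, 0, 0.12]],
])

```text
clock: 25.2
position: [643.9, -20.7, 177.3]
ee_rot: [0.883, -0.469, 0.0, 0.001]
contact_force: [3.0, -5.1, 1.1]
gripper_width: 15.1
grasp_force: 65.2
```

```bash
python3 -c "
from h import *
s=tq(); go(s['position'],np.radians(-78.3))"
```

```text
t25.20 yaw -55.92 q6 0.375 Tz 0.546 F [ 3.  -5.1  1.1] xy [643.9 -20.7 177.3] g 15.1
shift [0. 0. 0.] turn [ 0.0004 -0.0004  0.1244] mm [0. 0. 0.]
```

Emit:
arm_command([
  [[0, 0, 0], [0, 0, 0.03]],
  [[0, 0, 0], [0, 0, 0.06]],
  [[0, 0, 0], [0, 0, 0.09]],
  [[0, 0, 0], [0, 0, 0.124]],
  [[0, 0, 0], [0, 0, 0.124]],
])

```text
clock: 25.7
position: [643.5, -20.9, 177.3]
ee_rot: [0.776, -0.631, -0.0, 0.001]
contact_force: [1.9, -5.9, 0.9]
gripper_width: 14.8
grasp_force: 65.4
```

```bash
python3 -c "
from h import *
tq()"
```

```text
t25.70 yaw -78.25 q6 -0.015 Tz 0.596 F [ 1.9 -5.9  0.9] xy [643.5 -20.9 177.3] g 14.8
```

Emit:
arm_command([
  [[0, 0, 0], [0, 0, 0]],
  [[0, 0, 0], [0, 0, 0]],
  [[0, 0, 0], [0, 0, 0]],
], grip=1)

```text
clock: 26.0
position: [643.4, -19.0, 176.6]
ee_rot: [0.775, -0.632, -0.001, 0.0]
contact_force: [-0.2, -0.4, -0.0]
gripper_width: 57.9
grasp_force: 0.0
```

Emit:
arm_command([
  [[0, 0, -0.1], [0, 0, 0]],
  [[0, 0, -0.2], [0, 0, 0]],
  [[0, 0, -0.3], [0, 0, 0]],
  [[0, 0, -0.4], [0, 0, 0]],
  [[0, 0, -0.4], [0, 0, 0]],
])

```text
clock: 26.5
position: [645.7, -19.1, 281.5]
ee_rot: [0.776, -0.631, 0.003, -0.003]
contact_force: [0.0, 0.3, 0.5]
gripper_width: 85.2
grasp_force: 0.0
```

```bash
python3 -c "
from h import *
tq(); go(pw(-150,-5,277),YAW)"
```

```text
t26.50 yaw -78.29 q6 -0.017 Tz -0.040 F [0.  0.3 0.5] xy [645.7 -19.1 281.5] g 85.2
shift [-0.267   0.5461  0.0137] turn [-0.0021 -0.0015 -0.3416] mm [-66.7 136.5   3.4]
```

Released. I'll back off from the press and check the knob, platen and book.

Emit:
arm_command([
  [[-0.08, 0.15, 0], [0, 0, -0.04]],
  [[-0.16, 0.3, 0], [0, 0, -0.08]],
  [[-0.24, 0.45, 0], [0, 0, -0.12]],
  [[-0.267, 0.546, 0.01], [0, 0, -0.16]],
  [[-0.267, 0.546, 0.01], [0, 0, -0.2]],
])

```text
clock: 27.0
position: [493.2, 18.7, 274.2]
ee_rot: [0.934, -0.358, -0.001, -0.0]
contact_force: [-0.3, 0.1, 0.4]
gripper_width: 85.1
grasp_force: 0.0
```

Emit:
arm_command([
  [[0, 0, 0], [0, 0, -0.04]],
  [[0, 0, 0], [0, 0, -0.08]],
  [[0, 0, 0], [0, 0, -0.12]],
  [[0, 0, 0], [0, 0, -0.142]],
  [[0, 0, 0], [0, 0, -0.142]],
])

```text
clock: 27.5
position: [496.3, 18.5, 273.7]
ee_rot: [0.989, -0.146, -0.001, 0.0]
contact_force: [0.4, 0.0, 0.2]
gripper_width: 85.0
grasp_force: 0.0
```

```bash
python3 - <<'E'
from h import *
s=tq()
p,d,i=grab('wrist','w3.png'); W=cloud(d,i); L=pl(W); z=W[...,2]
b=(p[...,0].astype(int)>p[...,2].astype(int)+35)&(abs(L[...,1])<75)&(L[...,0]>-165)&(L[...,0]<-55)&(z>40)&(z<70)
for y in(-50,-30,-10,10,30,45):
    k=b&(abs(L[...,1]-y)<4)
    if k.sum()>5: print(y,np.percentile(L[k][:,0],[2,98]).round(1))
q=(z>65)&(z<95)&(abs(L[...,1])<60)&(L[...,0]<-50); print('platen front',np.percentile(L[q][:,0],1),np.median(z[q]))
p,d,i=grab('top','t3.png'); W=cloud(d,i); z=W[...,2]
m=(z>190)&(z<206)&(np.hypot(W[...,0]-642.5,W[...,1]+19)<40)
print('knob',cv2.minAreaRect(W[m][:,:2].astype(np.float32)),m.sum())
cv2.imwrite('pics/t3c.png',cv2.resize(p[110:300,190:420],None,fx=3,fy=3))
E
```

```text
t27.50 yaw -16.78 q6 0.914 Tz -0.018 F [0.4 0.  0.2] xy [496.3  18.5 273.7] g 85.0
-50 [-73.1 -64.4]
-30 [-73.1 -64.4]
-10 [-73.5 -64.5]
10 [-73.1 -64.4]
30 [-74.  -64.4]
45 [-73.  -64.3]
platen front -63.99823201110513 79.02549193372818
knob ((643.6185302734375, -20.56190299987793), (16.644702911376953, 56.360313415527344), 20.472597122192383) 195
```

View pics/t3c.png

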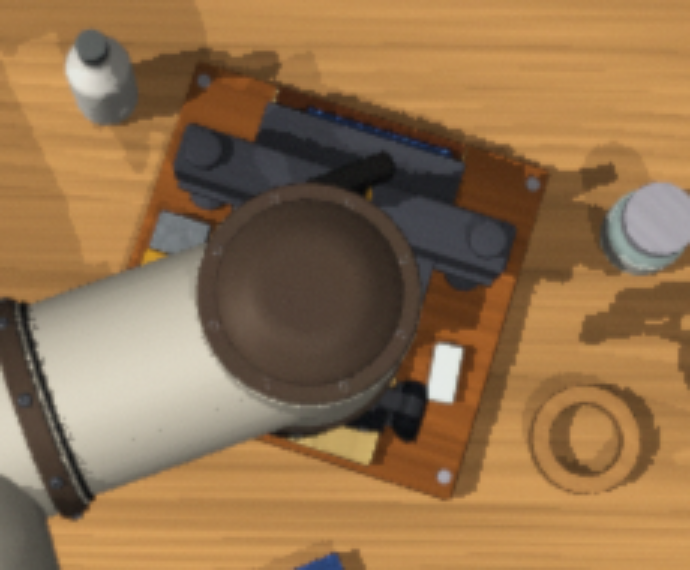

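The knob axis is at -69.5° against a target of -69.7°. The platen dropped 7.4 mm, the book is still square, and the desk items I can see are where they were.

```bash
python3 -c "
from bench import arm
print(arm.job_done())"
```

```text
the job is handed in; nothing more can be done
None
```

The job is handed in: the book is square against the fence, the knob is a quarter turn past the bite (within about a degree), and the gripper is open and clear, after about 28 s of the 72 s.

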